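# Reset the vortex mixer and hold the flask on its spring head

### The job

The vortex mixer has tripped: press its recessed reset button right down with the stylus from the tool stand, then put the stylus back upright in the hole it came from. Next take the stoppered round flask out of its cork ring by the neck, seat it upright in the mixer's ring head and push it down until the sprung head is at the bottom of its travel, without forcing the glass. Finish while holding it like that, the flask still gripped and the head kept down, with everything else left where it stands.

Things in the scene. Friction and masses are not known exactly. Their poses are not given: they have to be found in the camera images.
- mixer: bench vortex mixer, cream housing 180 mm long (its x) by 130 mm wide (its y), fixed to the bench; origin on the bench surface under the middle of the housing, x pointing from the control deck (low front, top at 74 mm) to the motor tower (rear, top at 102 mm). The ring head stands on the tower at (30, 0) mm, the reset well is in the control deck at (-57.5, 30) mm and a black speed knob (28 mm across, top at 90 mm) at (-55, -30) mm
- reset_top (a point): centre of the top of the mixer's reset button, a black 13 mm round button at the bottom of a 17 mm round well in the control deck; its top lies 5.5 mm below the deck, 68.5 mm above the bench. It is pushed straight down and springs back by itself
- mixer_reset (a joint): how far the reset button is pressed: 0 up, 0.005 m fully down (needs about 1.5 N to start and 4 N to reach the bottom); it counts as right down from 0.0035
- head_ring (a point): centre of the top of the mixer's ring head, a black rubber ring 76 mm outside and 50 mm inside, 16 mm deep over a dish, 140 mm above the bench when up; the flask's ball sits down in it by itself, its centre then 20 mm above this point. The point goes down with the head
- mixer_head (a joint): how far the ring head is pushed down on its spring: 0 up, 0.012 m at the hard bottom stop. It moves straight down; it needs about 4 N to start and 11 N to reach the stop, counts as held down from 0.008, and does not sink under the flask's own weight
- flask: stoppered round flask of amber glass, about 0.16 kg: a ball 64 mm across, origin at the ball's centre, z up along the neck. Straight neck 24 mm across from 32 to 63 mm above the origin, 27 mm rim to 68 mm, white stopper 26 mm across to 84 mm. It starts in the cork ring, its origin 53 mm above the bench
- cork_ring: cork ring 90 mm outside, 44 mm inside, 30 mm high, fixed to the bench, where the flask starts; origin on the bench surface under its centre
- stylus: reset stylus: steel shank 6 mm across with a round tip, aluminium flange 20 mm across and 4 mm thick, round aluminium handle 13 mm across; about 45 g. Origin at the centre of the flange's underside, z up along the handle: tip 50 mm below the origin, handle from 4 to 80 mm above it. It starts upright in the tool stand, its flange resting on the stand
- stand_hole (a point): mouth of the stylus's hole in the tool stand, at the stand's top face 58 mm above the bench: a round hole 11 mm across, 52 mm deep, with a 2.5 mm chamfer
- tool_stand: grey block 46 mm (its x) by 110 mm (its y) by 58 mm high, fixed to the bench; origin on the bench surface under its centre. The stylus's hole is at y = +30 mm; a short wooden-handled nut driver, 14 mm across and 100 mm high over the bench, stands fixed at y = -30 mm
- conical_flask: bystander: clear conical flask, 68 mm across, 108 mm high, origin under its centre
- reagent_bottle: bystander: amber bottle, 60 mm across, 120 mm high, origin under its centre
- beaker: bystander: small glass beaker, 50 mm across, 60 mm high, origin under its centre
- syringe_case: bystander: flat black case 150 by 45 by 22 mm, origin under its centre
- vial_rack: bystander: white rack of small vials, 56 by 130 mm, 42 mm high, origin under its centre
- calculator: bystander: grey desk calculator 150 by 110 by 22 mm, origin under its centre
- mouse: bystander: black computer mouse, 62 mm across, 34 mm high, origin under its centre
- septa_jar: bystander: glass jar with a white lid, 44 mm across, 46 mm high, origin under its centre

How it is judged:
On the way, in this order (a step that is already met when the one before it is completed fails the run):
1. the reset button is pressed right down (3.5 mm or more of its 5 mm) by the stylus, the fingers not touching the mixer (value of joint mixer_reset above 0.0035 m and contact force between stylus and mixer above 0.5 N and contact force between the fingers and mixer below 0.5 N), for 0.1 s.
2. the stylus stands back in its hole in the tool stand, let go (distance between stylus and stand_hole below 0.008 m and angle between stylus's own z axis and vertical below 0.12 rad and contact force between the fingers and stylus below 0.1 N), for 0.2 s.
3. the flask is gripped and lifted clear of the cork ring (horizontal distance between flask and cork_ring above 0.06 m and contact force between the fingers and flask above 1 N), for 0.1 s.
At the end, for the whole second after the job is handed in: flask gripped, still, seated in the ring head (within 8 mm of its axis, ball centre under 27 mm over the ring, tilt < 0.25 rad), pressing it 8 mm or more down with over 5 N, arm off the mixer; reset button up; stylus in its hole (flange within 8 mm of the mouth, tilt < 0.12 rad) (value of joint mixer_head above 0.008 m and contact force between flask and mixer above 5 N and contact force between the fingers and flask above 2 N and contact force between the arm and mixer below 1 N and horizontal distance between flask and head_ring below 0.008 m and z of flask in the frame of head_ring below 0.027 m and angle between flask's own z axis and vertical below 0.25 rad and linear speed of flask below 0.02 m/s and value of joint mixer_reset below 0.0015 m and distance between stylus and stand_hole below 0.008 m and angle between stylus's own z axis and vertical below 0.12 rad); the arm keeps its last pose, push and grip.
It fails at once if the flask is forced against the mixer with more than 60 N (contact force between flask and mixer above 60 N).
It fails at once if the flask is tipped over (more than 0.7 rad) (angle between flask's own z axis and vertical above 0.7 rad).
It fails at once if a bystander is moved more than 30 mm (distance of any of conical_flask, reagent_bottle, beaker, syringe_case, vial_rack, calculator, mouse, septa_jar from where it was at the start of the episode above 0.03 m).
It also fails if it takes over 67 s, if anything falls off the work surface, if the arm or the gripper's body presses on something with over 40 N, if the wrist force passes 120 N, or if a joint passes its speed limit or range.

### The arm

A 6-joint arm with a two-finger parallel gripper is mounted at the origin on the work surface. World frame = base frame: x ahead of the robot, y to its left, z up, the work surface at z = 0. Lengths are in m, angles in rad, forces in N, time in s.
With the tool pointing down it reaches from about 0.275 to 0.75 m from the base axis. Payload 10.2 kg.
Tool frame: the origin (TCP) lies on the centre line of the jaws, within the pads' length; the fingertips stand 17 mm ahead of it and the grasp point (between the pads) lies 2 mm behind it (tips_ahead is the z of the fingertips in the tool frame, in m); z points along the fingers, y is the line along which they close (so a half turn about z gives the same grasp; the last joint's range is limited). The gripper opens to 88 mm and grips with 3 to 60 N. Pads are 18 mm wide; open, the fingers measure 123 mm over their backs; the gripper's body (75 mm by 187 mm) begins 45 mm behind the grasp point.
Start: joints at [-1.517, 0.313, 1.498, -0, 1.331, -0.223], TCP at [0.143, -0.505, 0.256] pointing down, gripper open.
Joint ranges: [-2.94, 2.94], [-0.97, 2.17], [0.19, 2.56], [-1.23, 4.37], [0.02, 3.11], [-2.88, 2.88]. Speed limits (rad/s): [2.39, 2.39, 3.01, 3.14, 3.14, 3.14].

### API

Orientations are given as a unit quaternion [x, y, z, w].
In Python, from station import state, camera, calibration, hand_in, boxes_of, place_of, tips_ahead gives the robot as it stands.
- The arm moves only by the tool carry_out, never from a script. Its arguments are lists of equal length, an entry for each row: "delta_pos": the shift along the tool's x, y, z in cm, a list of three; "twist": the turn, a rotation vector about the tool's x, y, z in rad, a list of three; "gripper": the gripper command: -1 is fully open, 1 is shut, values between are in proportion. In form: {"delta_pos": [[tx, ty, tz], ...], "twist": [[ax, ay, az], ...], "gripper": [gripper, ...]}. A call has 1 to 10 rows; each row shifts and turns the commanded pose from where the row before left it, along the tool's axes as they then stand; what a row does not reach is not made up. A row lasts 1/12 s, in which the tool goes at most 41.7 mm and 7.16 degrees, less where a joint would pass 70% of its speed; a pose out of reach is approached as far as the arm can. A call is refused whole if a number of a shift passes 4.17 or a number of a turn 0.125, either way. A call with a gripper value outside its range is refused whole. The fingers move at their own pace and stop on an object; "force" is the grip in N (left out, the last holds). Time passes only in rows, so rows that do not move let the fingers close. It gives the time, the measured TCP pose, the force, the opening and the grip force at its end, in the units of the state.
- state(): the state, without advancing time (a new reading comes with each control period).
- camera(name): name is "scene" or "top"; returns (picture, depth): 480x640x3 uint8, red, green, blue; 480x640 float32, m along the optical axis (not along the pixel's ray), 0 where there is no reading.
- calibration(name): a dict with "intrinsics" (3x3 intrinsics, pixels), "k1" (the pictures are not rectified: a ray, as slopes to the right and down, at radius r is drawn at 1 + k1 r^2 times it, then the intrinsics apply), "eye" and "attitude" of the camera in the world. Camera axes: x right, y up, looking along -z (the intrinsics and any distortion apply to the point x, -y, -z); pixel columns grow to the right and rows downward; lengths in m; the calibration is good to about 2 mm. A picture is of the moment at which its call begins. calibration takes no time and is no camera call.
- hand_in(): hands the job in; it is judged then, once.
Trained networks look in the newest picture that a camera, given by its name, has taken for a name from the list of things; names that differ only in an ending like _2 or _b are one class to them, and where a whole thing is asked for, a point or a joint stands for the part that bears it (a point fixed in the world has none). Each returns a list of dicts, best first, with "score" (0 to 1); they miss things now and then, are a little off and sometimes report something else, mostly with a low value. They report only what shows in the picture. A call takes as long as a camera call.
- boxes_of(camera, thing): "point" ([x, y, z] in m, in world coordinates, good to about 4 mm: the middle of the surface that is visible of it).
- place_of(camera, thing): "point" ([x, y, z] in m, in world coordinates, good to about 4 mm: a listed point, or the origin of a listed thing).
The state is a dict: "t": time; "joints": joint angles; "joint_vel": joint speeds; "effort": joint torques, N m; "tcp_pos": TCP position; "ee_rot": TCP orientation; "wrist_force": force on the tool from outside, world axes, zero at the start; "wrist_torque": the same for the moment, N m; "width": finger opening in m; "grip_force": force on a finger pad.
Only numpy, scipy, OpenCV 4.12 (cv2) and the standard library are available. Lean on these libraries where they do the work, as an engineer would, in place of code of your own. Each camera call takes 0.05 s, during which the arm holds its last target. There are 200 camera calls.

## Working session

There is one attempt and no reset: what is moved stays moved. The work goes in short steps, Python scripts to look and compute and a tool call to move; the robot and the scene stay as the last step left them, time stands still between calls to the robot, and variables do not carry over. Pictures are saved under pics/ and viewed, at most 10 in all, crops included, and the job is handed in when it is done.

Besides the shell and the picture viewer there is one more tool, called after "Request:" in YAML: its name, and indented under it one key for each argument. carry_out: Moves the arm, as the interface text tells. Its arguments: {"type":"object","properties":{"delta_pos":{"type":"array"},"twist":{"type":"array"},"gripper":{"type":"array"},"force":{"type":"number"}},"required":["delta_pos","twist","gripper"]}

```bash
mkdir -p pics; cat > h.py <<'E'
import numpy as np, cv2
from scipy.spatial.transform import Rotation as R
from station import *
def Rm(c):
    a=np.array(c["attitude"],float); return a if a.shape==(3,3) else R.from_quat(a).as_matrix()
def world(cam,depth):
    c=calibration(cam);K=np.array(c["intrinsics"]);v,u=np.mgrid[0:480,0:640]
    d=cv2.undistortPoints(np.stack([u,v],-1).reshape(-1,1,2).astype(np.float64),K,np.array([c["k1"],0,0,0.])).reshape(480,640,2)
    P=np.stack([d[...,0]*depth,-d[...,1]*depth,-depth],-1)
    return P@Rm(c).T+np.array(c["eye"])
E
python3 - <<'E'
from h import *
for n in("scene","top"):
    p,d=camera(n);cv2.imwrite(f"pics/{n}0.png",p[...,::-1]);np.savez(f"{n}0.npz",p=p,d=d)
    for t in["mixer","reset_top","head_ring","flask","cork_ring","stylus","stand_hole","tool_stand"]:
        print(n,t,[(np.round(r["point"],4).tolist(),round(r["score"],2)) for r in place_of(n,t)[:2]])
    print(calibration(n))
s=state();print(s)
E
```

```text
scene mixer [([0.5152, -0.0005, -0.0016], 0.72), ([0.5728, -0.4991, -0.0028], 0.21)]
scene reset_top [([0.7054, -0.2008, -0.0004], 0.38)]
scene head_ring [([0.547, 0.0041, 0.1412], 0.79)]
scene flask [([0.5317, 0.307, 0.0536], 0.56), ([0.513, -0.002, -0.0014], 0.18)]
scene cork_ring [([0.534, 0.3038, 0.0018], 0.84)]
scene stylus [([0.5302, -0.2552, 0.0555], 0.67)]
scene stand_hole [([0.5319, -0.2491, 0.061], 0.85), ([0.7072, 0.2426, -0.0019], 0.67)]
scene tool_stand [([0.5171, -0.2812, 0.0036], 0.58)]
{'intrinsics': array([[437.30192076,   0.        , 315.66074555],
       [  0.        , 437.30192076, 241.48468137],
       [  0.        ,   0.        ,   1.        ]]), 'k1': 0.02439774845986894, 'eye': array([ 1.18614069, -0.21782275,  1.11264757]), 'attitude': array([0.24624654, 0.17743363, 0.56632609, 0.76626021])}
top mixer [([0.5168, -0.0018, 0.0032], 0.91)]
top reset_top [([0.4542, 0.0189, 0.069], 0.6), ([0.7084, 0.2455, 0.0017], 0.25)]
top head_ring [([0.5474, 0.004, 0.134], 0.9), ([0.5238, -0.2523, 0.0597], 0.42)]
top flask [([0.5338, 0.3077, 0.052], 0.88), ([0.5471, 0.003, 0.1
[... 563 characters left out ...]
2736])}
{'t': 0.9, 'joints': array([-1.51739936e+00,  3.12885914e-01,  1.49768574e+00, -9.51932229e-06,
        1.33102996e+00, -2.23421035e-01]), 'joint_vel': array([ 0.00045389, -0.00014648,  0.00033002, -0.00181162, -0.00050129,
       -0.00193579]), 'effort': array([ 6.22724929e-04, -4.02107263e+01, -2.52414429e+01,  6.94822753e-02,
        3.18524370e-02, -3.19933115e-06]), 'tcp_pos': array([ 0.14345623, -0.50502334,  0.25573276]), 'ee_rot': array([ 9.90436600e-01,  1.37968623e-01, -4.22641475e-06, -4.85630239e-06]), 'wrist_force': array([ 0.44854613, -0.04067074, -0.13800216]), 'wrist_torque': array([0.00799569, 0.02686633, 0.00520944]), 'grip_force': 0.0, 'width': 0.08834669598884634}
```

```bash
python3 - <<'E'
from h import *
a=cv2.imread("pics/scene0.png");b=cv2.imread("pics/top0.png")
z=np.load("top0.npz");W=world("top",z["d"]);np.save("Wt.npy",W)
z2=np.load("scene0.npz");W2=world("scene",z2["d"])
for n,WW in(("top",W),("scene",W2)):
    X,Y,Z=WW[...,0],WW[...,1],WW[...,2]
    def c(n2,m): print(n,n2,m.sum(),WW[m].mean(0).round(4) if m.any() else 0, [np.round((WW[m][:,i].min()+WW[m][:,i].max())/2,4) for i in (0,1)] if m.any() else 0)
    c("stylus handle top",(abs(X-.53)<.03)&(abs(Y+.25)<.03)&(Z>.128)&(Z<.15))
    c("stopper",(abs(X-.53)<.04)&(abs(Y-.306)<.04)&(Z>.131)&(Z<.145))
    c("ring",(abs(X-.547)<.05)&(abs(Y-.004)<.05)&(Z>.135)&(Z<.146))
    c("well",(abs(X-.455)<.013)&(abs(Y-.02)<.013)&(Z<.0715)&(Z>.06))
    m=(abs(X-.515)<.12)&(abs(Y)<.1)&(Z>.066)&(Z<.11)&~((np.hypot(X-.547,Y-.004)<.04))
    q=WW[m][:,:2].astype(np.float32);print(cv2.minAreaRect(q))
    m=(abs(X-.525)<.06)&(abs(Y+.28)<.08)&(Z>.052)&(Z<.063);print("stand",cv2.minAreaRect(WW[m][:,:2].astype(np.float32)))
cv2.imwrite("pics/v1.png",b)
cv2.imwrite("pics/v2.png",a)
E
```

```text
top stylus handle top 29 [ 0.5298 -0.2521  0.135 ] [np.float64(0.5305), np.float64(-0.253)]
top stopper 94 [0.5357 0.3066 0.135 ] [np.float64(0.5352), np.float64(0.3066)]
top ring 478 [0.5455 0.007  0.1386] [np.float64(0.5452), np.float64(0.0065)]
top well 51 [0.4561 0.0201 0.0685] [np.float64(0.4558), np.float64(0.0203)]
((0.511298656463623, -0.0002299100160598755), (0.17999258637428284, 0.13012869656085968), 11.323375701904297)
stand ((0.5191362500190735, -0.28060847520828247), (0.11086416989564896, 0.047195371240377426), 68.70880889892578)
scene stylus handle top 23 [ 0.5312 -0.2523  0.1351] [np.float64(0.5303), np.float64(-0.2526)]
scene stopper 58 [0.5343 0.305  0.1361] [np.float64(0.5321), np.float64(0.3055)]
scene ring 311 [0.5447 0.0049 0.139 ] [np.float64(0.5441), np.float64(0.0052)]
scene well 15 [0.4495 0.0199 0.068 ] [np.float64(0.4484), np.float64(0.0214)]
((0.509109616279602, -0.0024567395448684692), (0.18548452854156494, 0.13065645098686218), 11.54586124420166)
stand ((0.5175724625587463, -0.28085729479789734), (0.11104505509138107, 0.05069241672754288), 69.44692993164062)
```

View pics/top0.png

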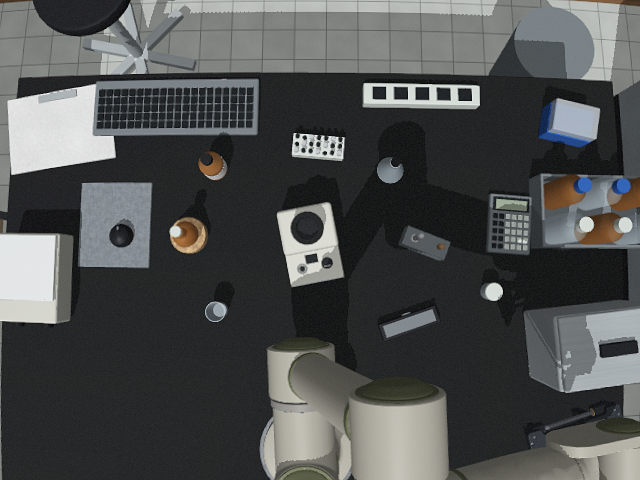

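View pics/scene0.png

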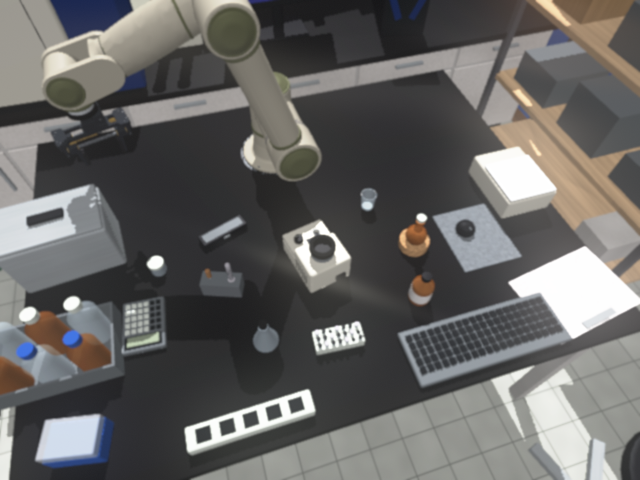

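Top view: stylus at (416,238) with the nut driver beside it at (440,247), mixer at (310,245) and flask at (185,234). The networks and depth agree. Estimates: stylus (0.530, -0.2525), reset about (0.453, 0.0185), head (0.545, 0.005), flask (0.534, 0.306).

Request:
carry_out:
  delta_pos:
    - [3.7,-1.15,0]
    - [3.7,-1.15,0]
    - [3.7,-1.15,0]
    - [3.7,-1.15,0]
    - [3.7,-1.15,0]
    - [3.7,-1.15,0]
    - [3.7,-1.15,0]
    - [3.7,-1.15,0]
    - [3.7,-1.15,0]
    - [3.7,-1.15,0]
  twist:
    - [0,0,0]
    - [0,0,0]
    - [0,0,0]
    - [0,0,0]
    - [0,0,0]
    - [0,0,0]
    - [0,0,0]
    - [0,0,0]
    - [0,0,0]
    - [0,0,0]
  gripper: [-1,-1,-1,-1,-1,-1,-1,-1,-1,-1]

```text
t: 1.73
tcp_pos: [0.4694, -0.2919, 0.2558]
ee_rot: [0.99, 0.138, 0.0, 0.0]
wrist_force: [-0.5, -1.3, 0.7]
width: 0.0883
grip_force: 0.0
```

Request:
carry_out:
  delta_pos:
    - [0,0,0.5]
    - [0,0,0.5]
    - [0,0,0.5]
    - [0,0,0.5]
    - [0,0,0.5]
    - [0,0,0.5]
    - [0,0,0.5]
    - [0,0,0.5]
  twist:
    - [0,0,-0.1156]
    - [0,0,-0.1156]
    - [0,0,-0.1156]
    - [0,0,-0.1156]
    - [0,0,-0.1156]
    - [0,0,-0.1156]
    - [0,0,-0.1156]
    - [0,0,-0.1156]
  gripper: [-1,-1,-1,-1,-1,-1,-1,-1]

```text
t: 2.4
tcp_pos: [0.468, -0.2933, 0.2155]
ee_rot: [0.823, 0.568, -0.0, -0.0]
wrist_force: [-0.1, 1.0, -0.6]
width: 0.088
grip_force: 0.0
```

```bash
cat >> h.py <<'E'
def to(x,y,z):
    s=state();Rt=R.from_quat(s["ee_rot"]).as_matrix()
    print("t",round(s["t"],2),"tcp",s["tcp_pos"].round(4),"tilt/yaw",Rt[:,2].round(4),np.degrees(np.arctan2(Rt[1,1],Rt[0,1])).round(2),"w",round(s["width"],4),"g",round(s["grip_force"],1),"F",s["wrist_force"].round(1))
    print("delta cm",(Rt.T@(np.array([x,y,z])-s["tcp_pos"])*100).round(2))
E
python3 -c "
from h import *
to(.530,-.2525,.17);print(state()['joints'].round(2))"
```

```text
t 2.4 tcp [ 0.468  -0.2933  0.2155] tilt/yaw [-0. -0. -1.] -20.83 w 0.088 g 0.0 F [-0.1  1.  -0.6]
delta cm [6.02 4.35 4.55]
[-0.77  0.41  1.47 -0.    1.26 -0.41]
```

Request:
carry_out:
  delta_pos:
    - [2,1.45,0]
    - [2,1.45,0]
    - [2,1.45,0]
    - [0,0,2]
    - [0,0,2]
    - [0,0,2]
    - [0,0,2]
    - [0,0,1.5]
    - [0,0,1]
    - [0,0,0]
  twist:
    - [0,0,0]
    - [0,0,0]
    - [0,0,0]
    - [0,0,0]
    - [0,0,0]
    - [0,0,0]
    - [0,0,0]
    - [0,0,0]
    - [0,0,0]
    - [0,0,0]
  gripper: [-0.5,-0.5,-0.5,-0.5,-0.5,-0.5,-0.5,-0.5,-0.5,-0.5]

```text
t: 3.23
tcp_pos: [0.5295, -0.2526, 0.1088]
ee_rot: [0.825, 0.565, -0.001, -0.002]
wrist_force: [-0.5, 0.4, -1.0]
width: 0.066
grip_force: 0.0
```

```bash
python3 -c "
from h import *
to(.530,-.2525,.110)"
```

```text
t 3.23 tcp [ 0.5295 -0.2526  0.1088] tilt/yaw [-0.0028  0.0021 -1.    ] -21.16 w 0.066 g 0.0 F [-0.5  0.4 -1. ]
delta cm [ 0.03  0.05 -0.12]
```

Request:
carry_out:
  delta_pos:
    - [0,0,0]
    - [0,0,0]
    - [0,0,0]
    - [0,0,0]
    - [0,0,0]
    - [0,0,0]
    - [0,0,0]
    - [0,0,0]
    - [0,0,0]
    - [0,0,0]
  twist:
    - [0,0,0]
    - [0,0,0]
    - [0,0,0]
    - [0,0,0]
    - [0,0,0]
    - [0,0,0]
    - [0,0,0]
    - [0,0,0]
    - [0,0,0]
    - [0,0,0]
  gripper: [0,0.4,1,1,1,1,1,1,1,1]
  force: 30

```text
t: 4.07
tcp_pos: [0.5302, -0.253, 0.1107]
ee_rot: [0.825, 0.565, -0.0, -0.0]
wrist_force: [0.4, 0.4, -0.0]
width: 0.0118
grip_force: 30.0
```

```bash
python3 -c "
from h import *
to(.530,-.2525,.110)"
```

```text
t 4.07 tcp [ 0.5302 -0.253   0.1107] tilt/yaw [-1.e-04  1.e-04 -1.e+00] -21.15 w 0.0118 g 30.0 F [ 0.4  0.4 -0. ]
delta cm [ 0.04 -0.03  0.07]
```

Request:
carry_out:
  delta_pos:
    - [0,0,-0.5]
    - [0,0,-2]
    - [0,0,-3]
    - [0,0,-3]
    - [0,0,-2.5]
    - [0,0,-1]
    - [0,0,0]
  twist:
    - [0,0,0]
    - [0,0,0]
    - [0,0,0]
    - [0,0,0]
    - [0,0,0]
    - [0,0,0]
    - [0,0,0]
  gripper: [1,1,1,1,1,1,1]

```text
t: 4.65
tcp_pos: [0.5307, -0.2534, 0.233]
ee_rot: [0.825, 0.565, 0.001, 0.002]
wrist_force: [0.2, 0.2, -1.0]
width: 0.0118
grip_force: 30.0
```

Request:
carry_out:
  delta_pos:
    - [1.25,-0.94,0]
    - [2.5,-1.89,0]
    - [3,-2.27,0]
    - [3,-2.27,0]
    - [3,-2.27,0]
    - [3,-2.27,0]
    - [3,-2.27,0]
    - [2.5,-1.88,0]
    - [1.25,-0.94,0]
    - [0,0,0]
  twist:
    - [0,0,0]
    - [0,0,0]
    - [0,0,0]
    - [0,0,0]
    - [0,0,0]
    - [0,0,0]
    - [0,0,0]
    - [0,0,0]
    - [0,0,0]
    - [0,0,0]
  gripper: [1,1,1,1,1,1,1,1,1,1]

```text
t: 5.48
tcp_pos: [0.4513, 0.0207, 0.2293]
ee_rot: [0.824, 0.567, -0.001, -0.001]
wrist_force: [-0.6, -0.5, 0.0]
width: 0.0116
grip_force: 30.0
```

```bash
python3 - <<'E'
from h import *
to(.453,.0185,.20)
p,d=camera("scene");cv2.imwrite("pics/s1.png",p[...,::-1])
print([(r["point"],r["score"]) for r in place_of("scene","stylus")[:2]])
print([(r["point"],r["score"]) for r in place_of("scene","reset_top")[:2]])
q=p[200:280,260:380,::-1];cv2.imwrite("pics/s1c.png",cv2.resize(q,None,fx=6,fy=6,interpolation=cv2.INTER_CUBIC))
E
```

```text
t 5.48 tcp [0.4513 0.0207 0.2293] tilt/yaw [-0.0028  0.0011 -1.    ] -20.96 w 0.0116 g 30.0 F [-0.6 -0.5  0. ]
delta cm [-0.15  0.24  2.93]
[([0.4564, 0.0177, 0.1771], 0.51)]
[([0.5288, 0.4844, 0.0035], 0.3)]
```

View pics/s1c.png

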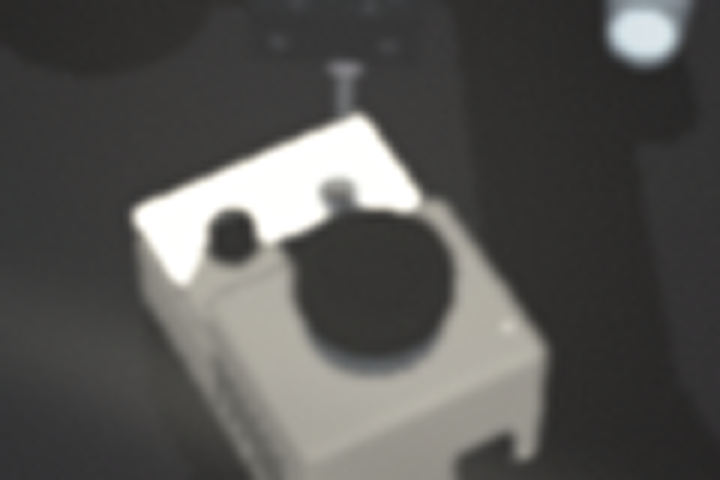

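Crop: well at full-picture (316.3, 232), partly hidden by the head. Stylus flange is at (317.6, 211.3) and its tip at (317.5, 218.7). I'll refine the well position by projecting these.

```bash
cat >> h.py <<'E'
def proj(cam,P):
    c=calibration(cam);q=(np.array(P)-c["eye"])@Rm(c);s=np.array([q[0],-q[1]])/-q[2];s=s*(1+c["k1"]*(s@s));K=np.array(c["intrinsics"]);return K[:2,:2]@s+K[:2,2]
def ray(cam,uv,z):
    c=calibration(cam);K=np.array(c["intrinsics"]);x,y=cv2.undistortPoints(np.array([[uv]],float),K,np.array([c["k1"],0,0,0.])).ravel()
    d=Rm(c)@np.array([x,-y,-1]);e=np.array(c["eye"]);return e+d*(z-e[2])/d[2]
E
python3 - <<'E'
from h import *
t=state()["tcp_pos"]
print("tip pred",proj("scene",[t[0],t[1],t[2]-.1027]),"flange",proj("scene",[t[0],t[1],t[2]-.0507]))
r=R.from_euler("z",11.3,degrees=True).as_matrix()
for c in([.5152,-.0005,0],[.5113,0,0]):
    w=np.array(c)+r@[-.0575,.03,.074];print(w,proj("scene",w),proj("top",w))
print("scene ray",ray("scene",(316.3,232),.074))
p=np.load("top0.npz")["p"]
g=p[258:280,290:316].mean(2).astype(int);print(g)
E
```

```text
tip pred [316.09321775 221.08740773] flange [316.24017883 209.47147984]
[0.45293627 0.01765154 0.074     ] [315.9860735  232.19738243] [302.02939913 269.19913527]
[0.44903627 0.01815154 0.074     ] [315.75751597 231.14534405] [301.80063089 270.84686471]
scene ray [0.45251224 0.01875481 0.074     ]
[[215 217 215 216 215 216 216 216 215 215 215 216 216 219 211 124  43  43
   44  51  45  42  49  46  52  51]
 [216 215 216 216 216 216 215 216 215 215 215 215 217 217 224 140  35  45
   45  47  46  50  44  46  47  40]
 [215 216 216 215 216 215 215 215 215 216 215 217 216 217 223 154  61  43
   48  50  46  51  50  50  42  44]
 [215 215 215 216 215 216 216 216 216 215 216 216 216 217 222 177  86  44
   44  45  47  42  43  41  39  32]
 [215 216 216 216 215 215 216 216 216 217 219 213 217 219 222 186  96  36
   39  38  38  60  96  99 129 160]
 [216 217 215 215 215 215 216 214 217 210 201 187 196 198 208 209 127  91
   99 129 159 172 185 186 201 220]
 [215 216 216 216 215 216 216 218 206 177 155 148 155 144 161 200 181 183
  186 200 220 223 221 220 219 217]
 [216 215 216 216 216 216 217 211 168 
[... 897 characters left out ...]
98 203 204
  201 201 203 167 151 154 155 154]
 [219 217 217 216 216 215 216 216 217 220 213 195 198 181 199 205 168 150
  151 152 152 152 157 156 156 154]
 [220 218 215 216 216 216 216 216 215 217 219 220 224 177 152 154 156 155
  156 156 156 157 156 156 157 155]
 [217 217 216 217 216 216 216 217 218 219 206 201 205 168 156 156 156 157
  157 156 157 156 156 156 156 156]
 [212 219 216 215 217 216 216 218 207 202 166 153 152 155 157 156 155 157
  156 156 156 155 156 156 158 156]
 [211 220 217 217 217 217 219 207 167 153 155 156 154 154 155 155 156 156
  157 155 157 156 156 158 157 157]
 [211 220 216 216 218 219 207 167 153 155 156 156 157 156 156 157 156 157
  158 158 157 153 157 156 156 159]]
```

Request:
carry_out:
  delta_pos:
    - [-0.3,0.35,0]
    - [0,0,1]
    - [0,0,2]
    - [0,0,1]
    - [0,0,0]
    - [0,0,0]
  twist:
    - [0,0,0]
    - [0,0,0]
    - [0,0,0]
    - [0,0,0]
    - [0,0,0]
    - [0,0,0]
  gripper: [1,1,1,1,1,1]

```text
t: 6.13
tcp_pos: [0.4552, 0.0132, 0.1905]
ee_rot: [0.825, 0.565, -0.0, -0.0]
wrist_force: [-0.1, -0.8, 0.4]
width: 0.0122
grip_force: 30.0
```

```bash
python3 - <<'E'
from h import *
to(.4535,.0165,.1857);t=state()["tcp_pos"]
p,d=camera("scene")
W=world("scene",d);Z=W[...,2]-t[2]
for lo,hi in((-.056,-.0435),(-.1,-.06)):
    m=(np.hypot(W[...,0]-t[0],W[...,1]-t[1])<.02)&(Z>lo)&(Z<hi)
    print(m.sum(),W[m].mean(0).round(4),W[m].min(0).round(4),W[m].max(0).round(4))
print("pred tip",proj("scene",[t[0],t[1],t[2]-.1027]),"fl",proj("scene",[t[0],t[1],t[2]-.0487]))
q=p[205:255,285:350,::-1];cv2.imwrite("pics/s2c.png",cv2.resize(q,None,fx=12,fy=12,interpolation=cv2.INTER_NEAREST))
E
```

```text
t 6.13 tcp [0.4552 0.0132 0.1905] tilt/yaw [-9.e-04  2.e-04 -1.e+00] -21.23 w 0.0122 g 30.0 F [-0.1 -0.8  0.4]
delta cm [ 0.25 -0.28  0.48]
4 [0.4623 0.0098 0.1375] [0.4596 0.0063 0.1351] [0.4658 0.0139 0.1416]
15 [0.4569 0.0118 0.1101] [0.4544 0.0095 0.0951] [0.4594 0.0138 0.1255]
pred tip [314.79358848 230.3384102 ] fl [314.89627    218.88402949]
```

View pics/s2c.png

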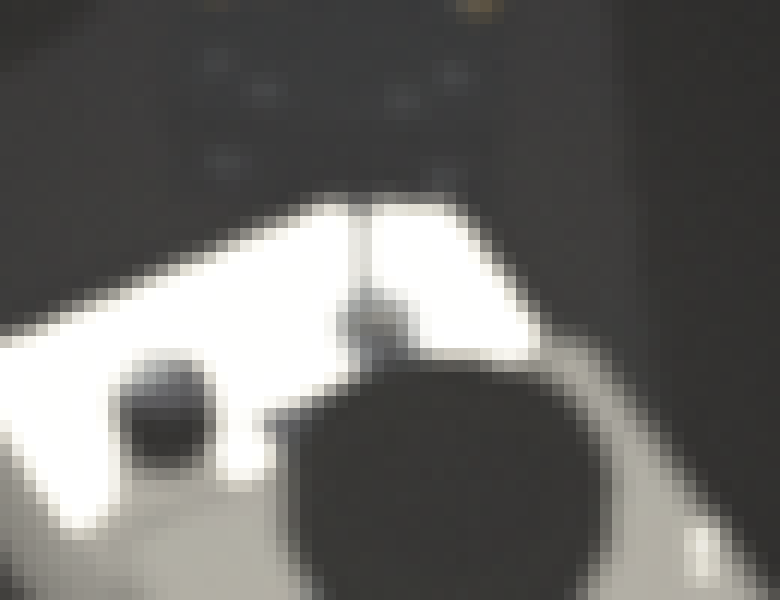

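Crop: shank at full-picture column 314.6 (predicted 314.8), well centre at 315.8. The stylus is centred in the grip, so I need to shift about 4 mm.

Request:
carry_out:
  delta_pos:
    - [0.36,-0.27,0]
    - [0,0,0.5]
    - [0,0,0.5]
    - [0,0,0]
    - [0,0,0]
    - [0,0,0]
  twist:
    - [0,0,0]
    - [0,0,0]
    - [0,0,0]
    - [0,0,0]
    - [0,0,0]
    - [0,0,0]
  gripper: [1,1,1,1,1,1]

```text
t: 6.68
tcp_pos: [0.4538, 0.0184, 0.1808]
ee_rot: [0.825, 0.565, -0.0, 0.0]
wrist_force: [0.4, 0.0, -0.0]
width: 0.012
grip_force: 30.0
```

```bash
python3 - <<'E'
from h import *
to(.454,.0175,.1662)
E
```

```text
t 6.68 tcp [0.4538 0.0184 0.1808] tilt/yaw [ 0. -0. -1.] -21.15 w 0.012 g 30.0 F [ 0.4  0.  -0. ]
delta cm [-0.08  0.05  1.46]
```

Request:
carry_out:
  delta_pos:
    - [0,0,0.4]
    - [0,0,0.4]
    - [0,0,0.2]
    - [0,0,0]
    - [0,0,0]
  twist:
    - [0,0,0]
    - [0,0,0]
    - [0,0,0]
    - [0,0,0]
    - [0,0,0]
  gripper: [1,1,1,1,1]

```text
t: 7.1
tcp_pos: [0.4538, 0.0184, 0.1707]
ee_rot: [0.825, 0.565, -0.0, -0.0]
wrist_force: [0.3, -0.5, 1.5]
width: 0.012
grip_force: 30.0
```

Request:
carry_out:
  delta_pos:
    - [0,0,0.2]
    - [0,0,0.15]
    - [0,0,0]
    - [0,0,0]
  twist:
    - [0,0,0]
    - [0,0,0]
    - [0,0,0]
    - [0,0,0]
  gripper: [1,1,1,1]

```text
t: 7.43
tcp_pos: [0.4538, 0.0184, 0.1673]
ee_rot: [0.825, 0.565, 0.0, 0.0]
wrist_force: [-0.3, -0.6, 3.5]
width: 0.012
grip_force: 30.0
```

Request:
carry_out:
  delta_pos:
    - [0,0,0.1]
    - [0,0,0.08]
    - [0,0,0]
    - [0,0,0]
    - [0,0,0]
  twist:
    - [0,0,0]
    - [0,0,0]
    - [0,0,0]
    - [0,0,0]
    - [0,0,0]
  gripper: [1,1,1,1,1]

```text
t: 7.85
tcp_pos: [0.4539, 0.0184, 0.1655]
ee_rot: [0.825, 0.565, 0.0, 0.0]
wrist_force: [0.2, 0.3, 3.8]
width: 0.0121
grip_force: 30.0
```

Request:
carry_out:
  delta_pos:
    - [0,0,0.1]
    - [0,0,0]
    - [0,0,0]
    - [0,0,0]
  twist:
    - [0,0,0]
    - [0,0,0]
    - [0,0,0]
    - [0,0,0]
  gripper: [1,1,1,1]

```text
t: 8.18
tcp_pos: [0.4542, 0.0183, 0.1651]
ee_rot: [0.825, 0.565, 0.001, 0.001]
wrist_force: [-1.2, -0.8, 10.2]
width: 0.0122
grip_force: 30.0
```

Request:
carry_out:
  delta_pos:
    - [0,0,-1]
    - [0,0,-2.5]
    - [0,0,-2.5]
    - [0,0,-1]
    - [0,0,0]
  twist:
    - [0,0,0]
    - [0,0,0]
    - [0,0,0]
    - [0,0,0]
    - [0,0,0]
  gripper: [1,1,1,1,1]

```text
t: 8.6
tcp_pos: [0.4544, 0.0183, 0.2361]
ee_rot: [0.825, 0.565, 0.001, 0.001]
wrist_force: [-0.3, -0.8, -1.2]
width: 0.012
grip_force: 29.9
```

Request:
carry_out:
  delta_pos:
    - [-1.3,0.97,0]
    - [-2.5,1.87,0]
    - [-3,2.25,0]
    - [-3,2.25,0]
    - [-3,2.25,0]
    - [-3,2.25,0]
    - [-3,2.25,0]
    - [-2.5,1.87,0]
    - [-1.26,0.92,0]
    - [0,0,0]
  twist:
    - [0,0,0]
    - [0,0,0]
    - [0,0,0]
    - [0,0,0]
    - [0,0,0]
    - [0,0,0]
    - [0,0,0]
    - [0,0,0]
    - [0,0,0]
    - [0,0,0]
  gripper: [1,1,1,1,1,1,1,1,1,1]

```text
t: 9.43
tcp_pos: [0.5295, -0.2556, 0.2319]
ee_rot: [0.826, 0.564, -0.001, -0.001]
wrist_force: [0.6, 0.5, -1.4]
width: 0.0122
grip_force: 29.9
```

Request:
carry_out:
  delta_pos:
    - [0,0,1]
    - [0,0,1]
    - [0,0,1]
    - [0,0,0.5]
    - [0,0,0]
    - [0,0,0]
  twist:
    - [0,0,0]
    - [0,0,0]
    - [0,0,0]
    - [0,0,0]
    - [0,0,0]
    - [0,0,0]
  gripper: [1,1,1,1,1,1]

```text
t: 9.93
tcp_pos: [0.5298, -0.2524, 0.1993]
ee_rot: [0.825, 0.566, -0.0, -0.0]
wrist_force: [0.3, -0.2, 0.2]
width: 0.0119
grip_force: 29.9
```

```bash
python3 - <<'E'
from h import *
to(.5302,-.253,.1107)
E
```

```text
t 9.93 tcp [ 0.5298 -0.2524  0.1993] tilt/yaw [-3.e-04  3.e-04 -1.e+00] -21.12 w 0.0119 g 29.9 F [ 0.3 -0.2  0.2]
delta cm [-0.04  0.06  8.86]
```

Request:
carry_out:
  delta_pos:
    - [-0.04,0.06,1.5]
    - [0,0,1]
    - [0,0,0.8]
    - [0,0,0.8]
    - [0,0,0.8]
    - [0,0,0.8]
    - [0,0,0.8]
    - [0,0,0.8]
    - [0,0,0.7]
    - [0,0,0]
  twist:
    - [0,0,0]
    - [0,0,0]
    - [0,0,0]
    - [0,0,0]
    - [0,0,0]
    - [0,0,0]
    - [0,0,0]
    - [0,0,0]
    - [0,0,0]
    - [0,0,0]
  gripper: [1,1,1,1,1,1,1,1,1,1]

```text
t: 10.77
tcp_pos: [0.5297, -0.2531, 0.1178]
ee_rot: [0.825, 0.565, -0.0, -0.001]
wrist_force: [0.2, 0.1, -0.1]
width: 0.0119
grip_force: 29.9
```

Request:
carry_out:
  delta_pos:
    - [0,0,0.4]
    - [0,0,0.2]
    - [0,0,0.1]
    - [0,0,0]
    - [0,0,0]
  twist:
    - [0,0,0]
    - [0,0,0]
    - [0,0,0]
    - [0,0,0]
    - [0,0,0]
  gripper: [1,1,1,1,1]

```text
t: 11.18
tcp_pos: [0.5303, -0.2535, 0.1126]
ee_rot: [0.825, 0.565, 0.0, 0.0]
wrist_force: [0.6, 0.2, -1.1]
width: 0.0123
grip_force: 29.9
```

Request:
carry_out:
  delta_pos:
    - [0,0,0.15]
    - [0,0,0]
    - [0,0,0]
    - [0,0,0]
    - [0,0,0]
    - [0,0,0]
    - [0,0,0]
  twist:
    - [0,0,0]
    - [0,0,0]
    - [0,0,0]
    - [0,0,0]
    - [0,0,0]
    - [0,0,0]
    - [0,0,0]
  gripper: [1,1,-0.5,-0.5,-0.5,-0.5,-0.5]

```text
t: 11.77
tcp_pos: [0.5302, -0.2535, 0.111]
ee_rot: [0.825, 0.565, 0.0, 0.0]
wrist_force: [-0.6, 0.0, -0.2]
width: 0.0431
grip_force: 0.0
```

```bash
python3 - <<'E'
from h import *
to(.5302,-.253,.1107)
E
```

```text
t 11.77 tcp [ 0.5302 -0.2535  0.111 ] tilt/yaw [ 1.e-04 -1.e-04 -1.e+00] -21.15 w 0.0431 g 0.0 F [-0.6  0.  -0.2]
delta cm [ 0.05 -0.02  0.03]
```

Request:
carry_out:
  delta_pos:
    - [0,0,-1]
    - [0,0,-2.5]
    - [0,0,-3]
    - [0,0,-3]
    - [0,0,-3]
    - [0,0,-2]
    - [0,0,-0.5]
    - [0,0,0]
  twist:
    - [0,0,0]
    - [0,0,0]
    - [0,0,0]
    - [0,0,0]
    - [0,0,0]
    - [0,0,0]
    - [0,0,0]
    - [0,0,0]
  gripper: [-0.5,-0.5,-0.5,-0.5,-0.5,-0.5,-0.5,-0.5]

```text
t: 12.43
tcp_pos: [0.5304, -0.2536, 0.2624]
ee_rot: [0.825, 0.565, 0.0, 0.001]
wrist_force: [0.1, 0.0, -0.1]
width: 0.0661
grip_force: 0.0
```

Request:
carry_out:
  delta_pos:
    - [2,-0.75,0]
    - [3.7,-1.41,0]
    - [3.7,-1.41,0]
    - [3.7,-1.41,0]
    - [3.7,-1.41,0]
    - [3.7,-1.41,0]
    - [3.7,-1.41,0]
    - [3.7,-1.41,0]
    - [3.7,-1.41,0]
    - [3.7,-1.41,0]
  twist:
    - [0,0,0]
    - [0,0,0]
    - [0,0,0]
    - [0,0,0]
    - [0,0,0]
    - [0,0,0]
    - [0,0,0]
    - [0,0,0]
    - [0,0,0]
    - [0,0,0]
  gripper: [-0.5,-0.5,-0.5,-0.5,-0.5,-0.5,-0.5,-0.5,-0.5,-0.5]

```text
t: 13.27
tcp_pos: [0.5313, 0.1262, 0.2592]
ee_rot: [0.825, 0.565, -0.001, -0.001]
wrist_force: [0.4, -0.2, -0.1]
width: 0.0665
grip_force: 0.0
```

Request:
carry_out:
  delta_pos:
    - [3.7,-1.41,0]
    - [3.7,-1.41,0]
    - [3.7,-1.41,0]
    - [3,-1.13,0]
    - [2,-0.75,0]
    - [0.8,-0.3,0]
    - [0,0,0]
    - [0,0,0]
  twist:
    - [0,0,0]
    - [0,0,0]
    - [0,0,0]
    - [0,0,0]
    - [0,0,0]
    - [0,0,0]
    - [0,0,0]
    - [0,0,0]
  gripper: [-0.5,-0.5,-0.5,-0.5,-0.5,-0.5,-0.5,-0.5]

```text
t: 13.93
tcp_pos: [0.5334, 0.3041, 0.2599]
ee_rot: [0.825, 0.565, -0.001, -0.0]
wrist_force: [0.1, -0.7, -0.1]
width: 0.0661
grip_force: 0.0
```

```bash
python3 - <<'E'
from h import *
to(.534,.306,.18)
a=np.load("scene0.npz")
p,d=camera("scene");W=world("scene",d)
p2,d2=camera("top");W2=world("top",d2)
for WW in(W,W2):
    X,Y,Z=WW[...,0],WW[...,1],WW[...,2]
    for z0,z1 in((.128,.15),(.1,.128)):
        m=(abs(X-.53)<.03)&(abs(Y+.25)<.03)&(Z>z0)&(Z<z1);print(m.sum(),WW[m].mean(0).round(4) if m.any() else 0,Z[m].max() if m.any() else 0)
print([(r["point"],r["score"]) for r in place_of("scene","stylus")[:2]])
print([(r["point"],r["score"]) for r in place_of("scene","head_ring")[:2]])
# top-down in flask frame: neck/stopper by height in scene
X,Y,Z=W[...,0],W[...,1],W[...,2]
for z0,z1 in((.088,.114),(.123,.134)):
    m=(np.hypot(X-.534,Y-.306)<.03)&(Z>z0)&(Z<z1);print("flask",m.sum(),W[m].mean(0).round(4) if m.any() else 0)
q=p[200:320,180:300,::-1];cv2.imwrite("pics/s3c.png",cv2.resize(q,None,fx=5,fy=5,interpolation=cv2.INTER_CUBIC))
E
```

```text
t 13.93 tcp [0.5334 0.3041 0.2599] tilt/yaw [-0.0016 -0.001  -1.    ] -21.16 w 0.0661 g 0.0 F [ 0.1 -0.7 -0.1]
delta cm [0.21 0.   7.99]
21 [ 0.5319 -0.2536  0.1358] 0.13922099795783427
31 [ 0.5344 -0.254   0.1141] 0.12670520453152423
30 [ 0.5312 -0.2531  0.1344] 0.14100617056350462
16 [ 0.5304 -0.2493  0.1119] 0.12724985967541502
[([0.5469, 0.0024, 0.1413], 0.57), ([0.5328, -0.2532, 0.0584], 0.55)]
[([0.5455, 0.0056, 0.1426], 0.91), ([0.5325, 0.3074, 0.0512], 0.65)]
flask 49 [0.5399 0.3008 0.1002]
flask 24 [0.5375 0.3027 0.1308]
```

Request:
carry_out:
  delta_pos:
    - [0.2,0,1.5]
    - [0,0,2.5]
    - [0,0,2.5]
    - [0,0,2.5]
    - [0,0,2.5]
    - [0,0,2]
    - [0,0,1]
    - [0,0,0.5]
    - [0,0,0]
    - [0,0,0]
  twist:
    - [0,0,0]
    - [0,0,0]
    - [0,0,0]
    - [0,0,0]
    - [0,0,0]
    - [0,0,0]
    - [0,0,0]
    - [0,0,0]
    - [0,0,0]
    - [0,0,0]
  gripper: [-0.5,-0.5,-0.5,-0.5,-0.5,-0.5,-0.5,-0.5,-0.5,-0.5]

```text
t: 14.97
tcp_pos: [0.5348, 0.3068, 0.1121]
ee_rot: [0.825, 0.565, 0.001, 0.0]
wrist_force: [-0.5, 0.0, 0.3]
width: 0.0665
grip_force: 0.0
```

```bash
python3 - <<'E'
from h import *
to(.534,.306,.103)
E
```

```text
t 14.97 tcp [0.5348 0.3068 0.1121] tilt/yaw [ 1.6e-03  5.0e-04 -1.0e+00] -21.17 w 0.0665 g 0.0 F [-0.5  0.   0.3]
delta cm [-0.1  -0.04  0.91]
```

Request:
carry_out:
  delta_pos:
    - [-0.1,-0.04,0.5]
    - [0,0,0.4]
    - [0,0,0]
    - [0,0,0]
    - [0,0,0]
    - [0,0,0]
    - [0,0,0]
    - [0,0,0]
    - [0,0,0]
    - [0,0,0]
  twist:
    - [0,0,0]
    - [0,0,0]
    - [0,0,0]
    - [0,0,0]
    - [0,0,0]
    - [0,0,0]
    - [0,0,0]
    - [0,0,0]
    - [0,0,0]
    - [0,0,0]
  gripper: [-0.5,-0.5,-0.2,0.2,0.4,1,1,1,1,1]
  force: 30

```text
t: 15.8
tcp_pos: [0.5331, 0.3062, 0.1019]
ee_rot: [0.825, 0.565, -0.0, -0.0]
wrist_force: [-2.7, 0.7, 1.4]
width: 0.0235
grip_force: 29.6
```

```bash
python3 - <<'E'
from h import *
to(.534,.306,.103)
E
```

```text
t 15.8 tcp [0.5331 0.3062 0.1019] tilt/yaw [-8.e-04  2.e-04 -1.e+00] -21.15 w 0.0235 g 29.6 F [-2.7  0.7  1.4]
delta cm [ 0.01  0.09 -0.11]
```

Request:
carry_out:
  delta_pos:
    - [0,0,-0.5]
    - [0,0,-1.5]
    - [0,0,-2.5]
    - [0,0,-2.5]
    - [0,0,-2.5]
    - [0,0,-2.5]
    - [0,0,-2.5]
    - [0,0,-1.5]
    - [0,0,0]
    - [0,0,0]
  twist:
    - [0,0,0]
    - [0,0,0]
    - [0,0,0]
    - [0,0,0]
    - [0,0,0]
    - [0,0,0]
    - [0,0,0]
    - [0,0,0]
    - [0,0,0]
    - [0,0,0]
  gripper: [1,1,1,1,1,1,1,1,1,1]

```text
t: 16.63
tcp_pos: [0.5335, 0.306, 0.2618]
ee_rot: [0.825, 0.565, 0.0, 0.0]
wrist_force: [-0.6, -0.5, -2.9]
width: 0.0238
grip_force: 29.6
```

```bash
python3 - <<'E'
from h import *
to(.545,.005,.262)
E
```

```text
t 16.63 tcp [0.5335 0.306  0.2618] tilt/yaw [ 6.e-04  0.e+00 -1.e+00] -21.16 w 0.0238 g 29.6 F [-0.6 -0.5 -2.9]
delta cm [-2.765e+01  1.194e+01 -2.000e-02]
```

Request:
carry_out:
  delta_pos:
    - [-1.4,0.6,0]
    - [-2.8,1.2,0]
    - [-3.5,1.5,0]
    - [-3.5,1.5,0]
    - [-3.5,1.5,0]
    - [-3.5,1.5,0]
    - [-3.5,1.5,0]
    - [-3,1.32,0]
    - [-2,0.9,0]
    - [-0.95,0.42,0]
  twist:
    - [0,0,0]
    - [0,0,0]
    - [0,0,0]
    - [0,0,0]
    - [0,0,0]
    - [0,0,0]
    - [0,0,0]
    - [0,0,0]
    - [0,0,0]
    - [0,0,0]
  gripper: [1,1,1,1,1,1,1,1,1,1]

```text
t: 17.47
tcp_pos: [0.5446, 0.0025, 0.2602]
ee_rot: [0.826, 0.564, -0.001, -0.001]
wrist_force: [-0.7, 0.2, -2.6]
width: 0.0239
grip_force: 29.7
```

Request:
carry_out:
  delta_pos:
    - [0,0,0]
    - [0,0,0]
    - [0,0,0]
  twist:
    - [0,0,0]
    - [0,0,0]
    - [0,0,0]
  gripper: [1,1,1]

```text
t: 17.72
tcp_pos: [0.5449, 0.0065, 0.2614]
ee_rot: [0.825, 0.566, -0.0, -0.0]
wrist_force: [-0.2, 0.2, -1.2]
width: 0.0235
grip_force: 29.7
```

```bash
python3 - <<'E'
from h import *
to(.545,.005,.225)
t=state()["tcp_pos"]
p,d=camera("scene");cv2.imwrite("pics/s4c.png",cv2.resize(p[180:280,260:380,::-1],None,fx=6,fy=6,interpolation=cv2.INTER_CUBIC))
print([(r["point"],r["score"]) for r in place_of("scene","flask")[:2]])
print("pred ball",proj("scene",[t[0],t[1],t[2]-.049]),"head",proj("scene",[.545,.005,.14]))
E
```

```text
t 17.72 tcp [0.5449 0.0065 0.2614] tilt/yaw [-8.e-04  6.e-04 -1.e+00] -21.08 w 0.0235 g 29.7 F [-0.2  0.2 -1.2]
delta cm [-0.13  0.07  3.64]
[([0.5422, 0.0064, 0.2083], 0.68)]
pred ball [322.81320965 228.63055853] head [321.76344956 244.89004488]
```

View pics/s4c.png

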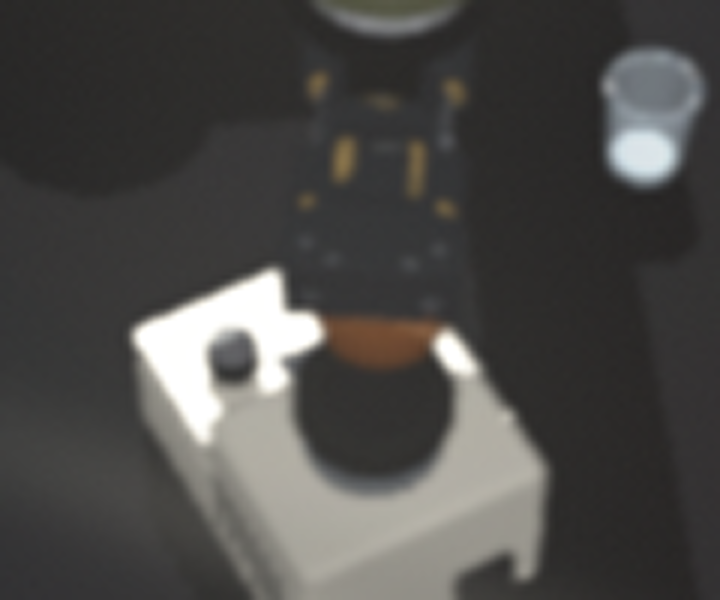

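Crop: ball centred at full-picture column 322.9 and ring at 322.1, so they line up within 2 mm. Lowering.

Request:
carry_out:
  delta_pos:
    - [-0.1,0.05,1]
    - [0,0,1.2]
    - [0,0,1]
    - [0,0,0.8]
    - [0,0,0.4]
    - [0,0,0]
    - [0,0,0]
    - [0,0,0]
  twist:
    - [0,0,0]
    - [0,0,0]
    - [0,0,0]
    - [0,0,0]
    - [0,0,0]
    - [0,0,0]
    - [0,0,0]
    - [0,0,0]
  gripper: [1,1,1,1,1,1,1,1]

```text
t: 18.48
tcp_pos: [0.5454, 0.004, 0.2185]
ee_rot: [0.825, 0.565, 0.0, 0.0]
wrist_force: [-0.6, 0.1, -1.5]
width: 0.0237
grip_force: 29.7
```

Request:
carry_out:
  delta_pos:
    - [0,0,0.4]
    - [0,0,0.3]
    - [0,0,0.1]
    - [0,0,0]
    - [0,0,0]
  twist:
    - [0,0,0]
    - [0,0,0]
    - [0,0,0]
    - [0,0,0]
    - [0,0,0]
  gripper: [1,1,1,1,1]

```text
t: 18.9
tcp_pos: [0.5451, 0.004, 0.2103]
ee_rot: [0.825, 0.565, 0.0, 0.0]
wrist_force: [-1.8, 0.5, 1.6]
width: 0.0239
grip_force: 29.8
```

Request:
carry_out:
  delta_pos:
    - [0,-0.1,0.2]
    - [0,0,0.2]
    - [0,0,0.1]
    - [0,0,0]
    - [0,0,0]
  twist:
    - [0,0,0]
    - [0,0,0]
    - [0,0,0]
    - [0,0,0]
    - [0,0,0]
  gripper: [1,1,1,1,1]
  force: 45

```text
t: 19.32
tcp_pos: [0.5442, 0.0044, 0.2051]
ee_rot: [0.825, 0.565, 0.0, 0.0]
wrist_force: [-1.5, 1.3, 4.1]
width: 0.0235
grip_force: 44.6
```

Request:
carry_out:
  delta_pos:
    - [0,0,0.2]
    - [0,0,0.2]
    - [0,0,0]
    - [0,0,0]
  twist:
    - [0,0,0]
    - [0,0,0]
    - [0,0,0]
    - [0,0,0]
  gripper: [1,1,1,1]

```text
t: 19.65
tcp_pos: [0.5443, 0.0044, 0.2013]
ee_rot: [0.825, 0.565, 0.0, 0.0]
wrist_force: [-3.0, 1.9, 6.7]
width: 0.0235
grip_force: 44.7
```

Request:
carry_out:
  delta_pos:
    - [0.06,-0.13,0.2]
    - [0,0,0.2]
    - [0,0,0]
    - [0,0,0]
  twist:
    - [0,0,0]
    - [0,0,0]
    - [0,0,0]
    - [0,0,0]
  gripper: [1,1,1,1]

```text
t: 19.98
tcp_pos: [0.5435, 0.0052, 0.1976]
ee_rot: [0.825, 0.565, 0.0, 0.001]
wrist_force: [-2.3, 1.0, 8.4]
width: 0.0234
grip_force: 44.7
```

Request:
carry_out:
  delta_pos:
    - [0,0,0.1]
    - [0,0,0]
    - [0,0,0]
    - [0,0,0]
  twist:
    - [0,0,0]
    - [0,0,0]
    - [0,0,0]
    - [0,0,0]
  gripper: [1,1,1,1]

```text
t: 20.32
tcp_pos: [0.5435, 0.0052, 0.1968]
ee_rot: [0.825, 0.565, 0.0, 0.001]
wrist_force: [-2.5, 0.6, 9.3]
width: 0.0235
grip_force: 44.7
```

Request:
carry_out:
  delta_pos:
    - [0,-0.1,0.1]
    - [0,0,0]
    - [0,0,0]
  twist:
    - [0,0,0]
    - [0,0,0]
    - [0,0,0]
  gripper: [1,1,1]

```text
t: 20.57
tcp_pos: [0.5432, 0.0053, 0.1963]
ee_rot: [0.825, 0.565, 0.001, 0.002]
wrist_force: [0.3, -0.2, 9.7]
width: 0.0236
grip_force: 44.8
```

Request:
carry_out:
  delta_pos:
    - [0,0,0.1]
    - [0,0,0]
    - [0,0,0]
  twist:
    - [0,0,0]
    - [0,0,0]
    - [0,0,0]
  gripper: [1,1,1]

```text
t: 20.82
tcp_pos: [0.5433, 0.0053, 0.1961]
ee_rot: [0.825, 0.565, 0.001, 0.002]
wrist_force: [-2.1, -0.3, 16.0]
width: 0.0236
grip_force: 44.9
```

The force jump to 16 N shows the head is at its bottom stop. I'll let it settle and check before handing in.

Request:
carry_out:
  delta_pos:
    - [0,0,0.03]
    - [0,0,0]
    - [0,0,0]
    - [0,0,0]
    - [0,0,0]
    - [0,0,0]
  twist:
    - [0,0,0]
    - [0,0,0]
    - [0,0,0]
    - [0,0,0]
    - [0,0,0]
    - [0,0,0]
  gripper: [1,1,1,1,1,1]

```text
t: 21.32
tcp_pos: [0.5434, 0.0053, 0.1961]
ee_rot: [0.825, 0.565, 0.002, 0.002]
wrist_force: [-3.0, -0.2, 17.6]
width: 0.0236
grip_force: 44.9
```

```bash
python3 - <<'E'
from h import *
to(.5433,.0053,.196)
p,d=camera("scene")
for n in("stylus","head_ring","flask"):print(n,[(np.round(r["point"],4).tolist(),round(r["score"],2)) for r in place_of("scene",n)[:2]])
cv2.imwrite("pics/s5c.png",cv2.resize(p[180:320,180:380,::-1],None,fx=4,fy=4,interpolation=cv2.INTER_CUBIC))
E
```

```text
t 21.32 tcp [0.5434 0.0053 0.1961] tilt/yaw [ 0.0048 -0.0015 -1.    ] -21.16 w 0.0236 g 44.9 F [-3.  -0.2 17.6]
delta cm [ 0.   -0.01  0.01]
stylus [([0.5319, -0.2543, 0.0559], 0.54)]
head_ring [([0.5449, 0.0034, 0.1263], 0.54)]
flask []
```

View pics/s5c.png

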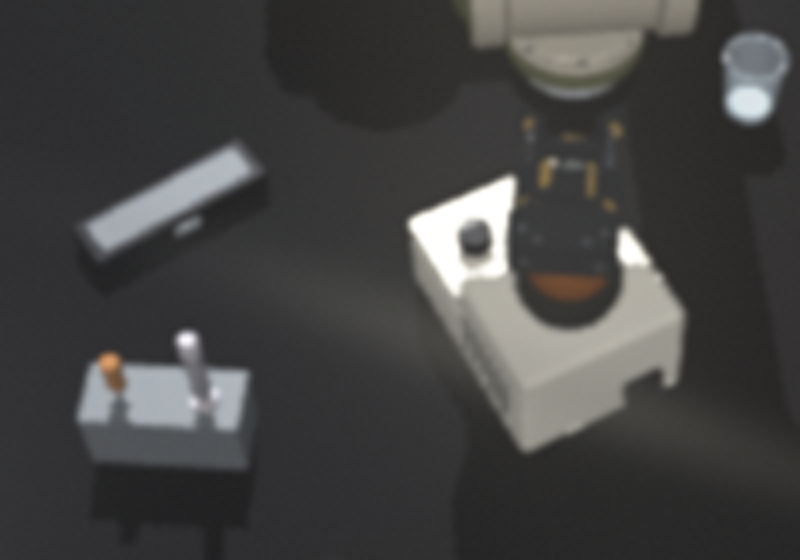

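The stylus stands in its hole (crop (195,370)). The flask sits in the head (crop (568,285)), and the ring reads about 14 mm lower.

```bash
python3 -c "
from station import *
print(hand_in())"
```

```text
the job is handed in; nothing more can be done
None
```

I pressed the reset button to its stop with the stylus and put the stylus back upright in its hole. The flask is gripped in the ring head, which is held at its bottom stop with about 18 N, and I handed the job in at about 21 s; it returned no verdict.

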